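Slide the full bottle crate into its restraint bay and close the bar

TASK

Slide the heavy blue crate with the two amber bottles along the bench into the steel restraint bay until it stands square against the rubber bumpers at the back, pushing it with the fingers low down near its base so that it slides and does not tip; never lift or carry it. Then push the red retaining bar round on its hinge until it is fully closed across the mouth of the bay behind the crate. Leave everything else on the bench where it stands.

Things in the scene. Friction and masses are not known exactly. Their poses are not given: they have to be found in the camera images.
- crate: blue sheet-steel crate, two amber reagent bottles (blue caps) fixed in it in a row, about 1.3 kg in all. 60 mm deep (its x), 114 mm long (its y, along the row); origin: centre of the underside, z up. Bottles begin 6 mm behind the wall faces, shoulders to 103 mm, caps (28 across) to 107 mm high; end plates to 78 mm. Starts right of the bay, +x face towards the mouth, askew by up to 0.3 rad.
- crate_push (a point): middle of the crate's long wall away from the bay, 18 mm above the bench: at (-30, 0, 18) mm in the crate's frame. The wall is flat from 5 to 38 mm height, 114 mm long. Pushed here (square to the wall, below 25 mm) the crate slides; it needs about 5 to 13 N (rubber feet, friction about 0.6). Pushed above about 45 mm it begins to tip.
- bay: stainless restraint bay screwed to the bench. Origin on the bench: the crate's origin when it is home, axes then parallel. Mouth faces the bay's -x (to the robot's right: world -y, turned a little to -x); the crate goes in along +x. In its frame (mm): side plates 44 high, inner faces y = -65 and 65 (8 clear each side), x = -30 to 42; foot flanges 3 high out to y = -92 and 92. No floor plate.
- bay_stop (a point): middle of the two rubber bumpers' faces, at (30, 0, 22) mm in the bay's frame: the crate's +x wall touches them when it is home. The back plate behind them is 62 mm high, its flange ends at x = 59.
- bay_mouth (a point): middle of the mouth between the side plates' ends, on the bench, at (-30, 0, 0) mm in the bay's frame. From there low lead-in plates, 20 mm high, flare out to x = -71, y = -87 and 87. A keeper post (bar's far end when closed) stands at (-42, 75), 45 mm high.
- retaining_bar (a joint): angle of the red bar about its upright hinge, rad: 0 = closed, at its stop, along the bay's +y across the mouth; grows as it swings open, to 2.1 at most. At angle q it points along (-sin q, cos q) in the bay's x, y, so at 1.57 along -x, out of the mouth. Starts open at 1.7 to 2.05. Hinge friction, about 0.1 N m, holds it where it is left.
- bar_hinge (a point): the bar's upright hinge axis at mid height of the bar, at (-42, -86, 36) mm in the bay's frame. The bar is straight, 8 mm thick (4 each side of the line from here to bar_end), 16 mm high (28 to 44 mm above the bench, clear above the lead-ins), and ends 162 mm from the axis. Hinge post 48 mm high. Closed, the bar is 8 mm behind the home crate.
- bar_end (a point): point on the bar's centre line 155 mm from the hinge axis, in its black rubber end cap, 36 mm above the bench
- dropper_orange: white dropper bottle with orange tip, 29 mm across, 85 high; stands in front of the right-hand centrifuge; bystander, loose, origin at the centre of its underside
- timer: white digital timer lying flat, 66 x 66 x 20 mm; to the right, near the bench edge; bystander, loose, origin at the centre of its underside
- dish_lower: closed petri dish, sand-coloured, 62 mm across, 15 high; to the right, lower one of a stack of two; bystander, loose, origin at the centre of its underside
- dish_upper: closed petri dish, pink, 62 mm across, 15 high; lies on dish_lower; bystander, loose, origin at the centre of its underside
- dropper_green: white dropper bottle with green tip, 29 mm across, 85 high; stands close behind the bay; bystander, loose, origin at the centre of its underside
- cover_glass_box: small white box of cover glasses with yellow label, 36 x 54 x 22 mm; on the left, behind the bay; bystander, loose, origin at the centre of its underside
- pen: white and red pen, 145 mm long, 11 wide, lying on the bench to the left; bystander, loose, origin at the centre of its underside

How it is judged (in metres and radians):
On the way, in this order (a step that is already met when the one before it is completed fails the run):
1. the crate stands home in the bay, square against the bumpers, with the bar still open (x of crate in the frame of bay between -0.005 and 0.006 m and y of crate in the frame of bay between -0.012 and 0.012 m and angle between the x axis of crate and the x axis of bay, either way round below 0.08 rad and angle between crate's own z axis and vertical below 0.03 rad and height (world z) of crate below 0.004 m and value of joint retaining_bar above 0.5 rad), for 0.2 s.
2. the retaining bar is closed behind the crate (value of joint retaining_bar below 0.06 rad and x of crate in the frame of bay between -0.005 and 0.006 m and y of crate in the frame of bay between -0.012 and 0.012 m and angle between the x axis of crate and the x axis of bay, either way round below 0.08 rad and angle between crate's own z axis and vertical below 0.03 rad and height (world z) of crate below 0.004 m), for 0.2 s.
At the end, for the whole second after the job is handed in: The crate stands upright in the bay within 5 mm of touching the bumpers, 12 mm across and 0.08 rad square; the retaining bar is within 0.06 rad of closed; the crate is at rest; every bystander is within 20 mm of where it stood (all of step 2 and linear speed of crate below 0.01 m/s and distance of each of dropper_orange, timer, dish_lower, dish_upper, dropper_green, cover_glass_box, pen from where it was at the start of the episode below 0.02 m).
It fails at once if the crate tips by more than 0.15 rad (about 9 degrees) (angle between crate's own z axis and vertical above 0.15 rad).
It fails at once if the crate is lifted or carried (its underside more than 12 mm above the bench) (height (world z) of crate above 0.012 m).
It fails at once if a bystander is pushed more than 20 mm away, lifted or knocked over (distance of any of dropper_orange, timer, dish_lower, dish_upper, dropper_green, cover_glass_box, pen from where it was at the start of the episode above 0.02 m or angle between any of dropper_orange, timer, dish_lower, dish_upper, dropper_green, cover_glass_box, pen's own z axis and vertical above 0.3 rad).
It also fails if it takes over 62 s, if anything falls off the work surface, if the arm or the gripper's body presses on something with over 40 N, if the wrist force passes 120 N, or if a joint passes its speed limit or range.

ROBOT

A 7-joint arm with a two-finger parallel gripper is mounted at the origin on a cart in front of the work surface, level with it; the furniture and walls round the work are solid. World frame = base frame: x ahead of the robot, y to its left, z up, the work surface at z = 0. Lengths are in mm, angles in rad, forces in N, time in s.
With the tool pointing down it reaches from about 350 to 900 mm from the base axis. Payload 19.9 kg.
Tool frame: the origin (TCP) lies on the mounting face of the last link; the fingertips stand 199 mm ahead of it and the grasp point (between the pads) lies 180 mm ahead of it; z points along the fingers, y is the line along which they close (so a half turn about z gives the same grasp; the last joint's range is limited). The gripper opens to 94 mm and grips with 3 to 60 N. Pads are 16 mm wide; open, the fingers measure 119 mm over their backs; the gripper's body (75 mm by 177 mm) begins 78 mm behind the grasp point.
Start: joints at [-1.29, 0.417, -0.01, 1.614, 0.005, 1.111, -0.053], TCP at [197.659, 592.917, 404.625] pointing down, gripper open.
Joint ranges: [-2.81, 2.81], [-0.39, 2.02], [-1.27, 1.25], [0.06, 2.57], [-1.19, 4.33], [0.19, 2], [-2.82, 2.82]. Speed limits (rad/s): [1.89, 1.89, 2.39, 2.39, 3.01, 3.01, 3.01].

INTERFACE

Orientations are given as [roll, pitch, yaw] about the fixed x, y, z axes, in that order (R = Rz(yaw) Ry(pitch) Rx(roll)).
In Python, from rig import arm gives the robot as it stands.
- The arm moves only by the tool shift_gripper, called after ">>>" as name(argument=value, ...) on one line, values as JSON. Schema: {"type":"object","properties":{"steps":{"type":"array","items":{"type":"array","items":{"type":"number"},"minItems":4,"maxItems":4},"minItems":1,"maxItems":8},"finger_gap":{"type":"number"},"grip_n":{"type":"number"},"only":{"type":"string"},"quiet":{"type":"boolean"},"lines":{"type":"string"}},"required":["steps"],"additionalProperties":false}. steps is a list of rows, 1 to 8 of them, each of 4 numbers: dx, dy, dz in mm, then a turn about the tool's z in rad; each row shifts and turns the commanded pose from where the row before left it, along the tool's axes as they then stand; what a row does not reach is not made up. A row lasts 1/12 s, in which the tool goes at most 41.7 mm and 0.125 rad, less where a joint would pass 70% of its speed; a pose out of reach is approached as far as the arm can. finger_gap is the finger opening in mm, set as the call begins (left out keeps the last). The fingers move at their own pace and stop on an object; grip_n is the grip in N (left out, the last holds). Time passes only in rows, so rows that do not move let the fingers close. The tool returns the time, the measured TCP pose, the force, the opening and the grip force at its end. only (a regular expression) keeps the lines of the reply that match it, lines (a string "A,B") keeps lines A to B, and quiet returns only ok. Input that does not fit is refused with a message, and nothing moves.
- arm.read_state(): the state, without advancing time (a new reading comes with each control period).
- arm.read_camera(name): name is "scene" or "side" or "wrist"; returns a dict with "img" (384x512x3 uint8, red, green, blue), "range_z" (384x512 float32, mm along the optical axis (not along the pixel's ray), 0 where there is no reading), "camera_matrix" (3x3 intrinsics, pixels), "position" and "orientation" of the camera in the world. Camera axes: x right, y up, looking along -z (the intrinsics and any distortion apply to the point x, -y, -z); pixel columns grow to the right and rows downward; lengths in mm; the calibration is good to about 2 mm. A picture is of the moment at which its call begins.
- arm.sign_off(): hands the job in; it is judged then, once.
The state is a dict: "time": time; "joints": joint angles; "qd": joint speeds; "effort": joint torques, N m; "tcp_pos": TCP position; "tool_rot": TCP orientation; "wrist_force": force on the tool from outside, world axes, zero at the start; "ft_torque": the same for the moment, N m; "grip_width": finger opening in mm; "finger_force": force on a finger pad.
Only numpy, scipy, OpenCV 4.12 (cv2) and the standard library are available. Lean on these libraries where they do the work, as an engineer would, in place of code of your own. Each camera call takes 0.05 s, during which the arm holds its last target. There are 200 camera calls.

## Working session

There is one attempt and no reset: what is moved stays moved. The work goes in short steps, Python scripts to look and compute and a tool call to move; the robot and the scene stay as the last step left them, time stands still between calls to the robot, and variables do not carry over. Pictures are saved under pics/ and viewed, at most 13 in all, crops included, and the job is handed in when it is done.

```bash
ls; mkdir -p pics
```

Create h.py:
```python
import numpy as np,cv2
from rig import arm
from scipy.spatial.transform import Rotation as R
def cam(n):
    c=arm.read_camera(n); return c
def rot(o):
    o=np.array(o,float)
    return o if o.shape==(3,3) else R.from_euler('xyz',o).as_matrix() if o.size==3 else R.from_quat(o).as_matrix()
def cloud(c):
    z=c["range_z"];K=np.array(c["camera_matrix"]);v,u=np.mgrid[:z.shape[0],:z.shape[1]]
    p=np.stack([(u-K[0,2])/K[0,0]*z,-(v-K[1,2])/K[1,1]*z,-z],-1)
    return p@rot(c["orientation"]).T+np.array(c["position"])
```

Run:
```python
from h import *
for n in("scene","side","wrist"):
    c=cam(n);cv2.imwrite(f"pics/{n}0.png",c["img"][...,::-1]);print(n,{k:(v if k not in("img","range_z")else 0) for k,v in c.items()})
    np.savez(f"{n}0.npz",img=c["img"],P=cloud(c),z=c["range_z"])
s=arm.read_state();print(s)
a=cv2.imread("pics/scene0.png")
```

```text
pics
rig.py
scene {'img': 0, 'range_z': 0, 'camera_matrix': array([[349.17958307,   0.        , 251.86586132],
       [  0.        , 349.17958307, 182.97022045],
       [  0.        ,   0.        ,   1.        ]]), 'position': array([-187.04473967, -666.2313327 ,  568.7403657 ]), 'orientation': array([ 1.08219883, -0.01884046, -0.76490525])}
side {'img': 0, 'range_z': 0, 'camera_matrix': array([[454.82023193,   0.        , 247.96657473],
       [  0.        , 454.82023193, 184.75775636],
       [  0.        ,   0.        ,   1.        ]]), 'position': array([  212.67837514, -1323.79375413,   901.19609269]), 'orientation': array([ 1.0118917 , -0.02162507, -0.19500176])}
wrist {'img': 0, 'range_z': 0, 'camera_matrix': array([[338.33684341,   0.        , 258.88419331],
       [  0.        , 338.33684341, 194.15650078],
       [  0.        ,   0.        ,   1.        ]]), 'position': array([124.14289547, 616.63380551, 383.94248975]), 'orientation': array([-0.26834022,  0.00243455,  1.24814272])}
{'time': 0.15, 'joints': array([-1.29047631,  0.41783727, -0.01030724,  1.61403686,  0.00471113,
        1.11071803, -0.05300907]), 'qd': array([ 0.00013915, -0.00358481, -0.00033352, -0.00351244,  0.00044898,
       -0.00058345,  0.00048228]), 'effort': array([ 1.28534062e-03, -8.51531482e+01,  6.38582446e-01, -4.26131952e+01,
       -4.88285429e-02,  1.73652131e-02,  2.94428810e-05]), 'tcp_pos': array([197.64272605, 592.81443463, 404.16822166]), 'tool_rot': array([-3.14062051e+00,  8.83844054e-05,  2.81978011e+00]), 'wrist_force': array([ 0.5573756 , -0.24037862,  0.62855893]), 'ft_torque': array([0.07566385, 0.04727791, 0.01967456]), 'finger_force': 0.0, 'grip_width': 93.60475656375459}
```

View pics/scene0.png

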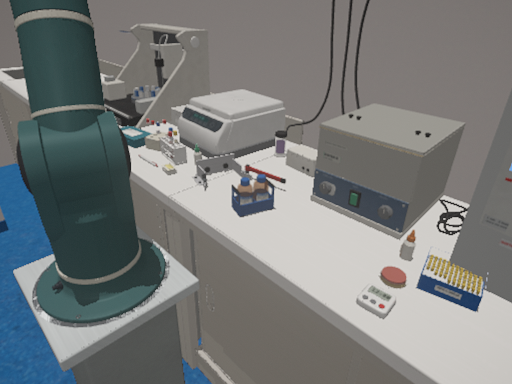

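View pics/side0.png

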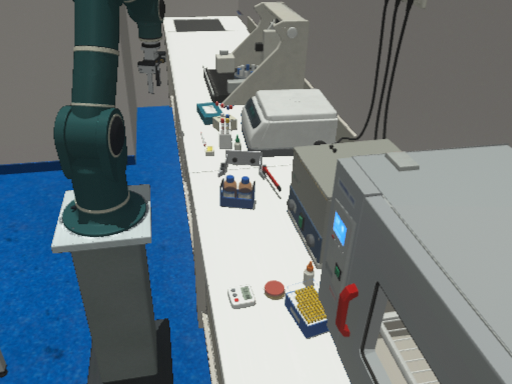

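The scene view shows the crate at (253,196), the bay at (215,168), and the red bar running from (247,169) to (285,184). In the side view the crate is at (238,193) and the bar runs from (263,168) to (280,188). Next I measure them.

Run:
```python
from h import *
for n,roi in(("scene",(140,225,185,300)),("side",(140,215,200,300))):
    d=np.load(f"{n}0.npz");img=d["img"];P=d["P"];r0,r1,c0,c1=roi
    sub=img[r0:r1,c0:c1];Q=P[r0:r1,c0:c1];hsv=cv2.cvtColor(sub,cv2.COLOR_RGB2HSV)
    red=((hsv[...,0]<8)|(hsv[...,0]>172))&(hsv[...,1]>150)&(hsv[...,2]>60)
    blue=(hsv[...,0]>100)&(hsv[...,0]<130)&(hsv[...,1]>110)
    print(n,"bench z",np.median(P[250:260,300:320,2]) )
    for nm,m in(("red",red),("blue",blue)):
        k,l,s,_=cv2.connectedComponentsWithStats(m.astype(np.uint8))
        for i in range(1,k):
            if s[i,4]>15:
                p=Q[l==i];print(nm,s[i],np.median(p,0).round(1),p.min(0).round(),p.max(0).round())
                if nm=="red":
                    z=p[:,2];q=p[(z>20)&(z<60)];xy=q[:,:2];m0=xy.mean(0);u=np.linalg.svd(xy-m0)[2][0] if len(q)<2000 else 0
                    t=(xy-m0)@u;print("  axis",u.round(3),m0.round(1),t.min().round(),t.max().round(), len(q))
    # crate points
    X=Q.reshape(-1,3);b=X[blue.ravel()&(X[:,2]>5)&(X[:,2]<100)]
    if len(b): 
        r=cv2.minAreaRect(b[:,:2].astype(np.float32));print("crate rect",r)
    # steel: higher than 8, not blue/red, around the bay
    S=P.reshape(-1,3)
    v=np.zeros(img.shape[:2],np.uint8)
np.set_printoptions(suppress=True)
# upscale crops
a=cv2.imread("pics/scene0.png")[125:225,150:300];b=cv2.imread("pics/side0.png")[125:215,190:300]
cv2.imwrite("pics/crop0.png",np.vstack([cv2.resize(a,(440,293),interpolation=2),cv2.resize(b,(440,300),interpolation=2)]))
```

```text
scene bench z 1.6950558974705245
blue [73 34  7  8 35] [468.  -34.4 106.6] [460. -42.  95.] [479. -23. 109.]
blue [56 38  8  7 32] [417.  -16.  107.2] [410. -26.  96.] [430.  -7. 110.]
crate rect ((440.7117004394531, -33.617958068847656), (39.168357849121094, 117.49068450927734), 59.50109100341797)
side bench z 23.149080711958845
red [63 27 15 19 47] [588.6  66.8  42.8] [578.  -3.  33.] [600. 141.  49.]
  axis [ 0.128 -0.992] [588.9  71.2] -70.0 75.0 47
blue [27 36  7  6 37] [424.1 -24.4 103.7] [414. -33.  91.] [436. -12. 109.]
blue [42 37  7  7 42] [473.2 -40.7 103.3] [463. -47.  91.] [485. -26. 109.]
blue [21 55 31 10 72] [427.  -45.8  35.9] [391. -70.   9.] [491. -18.  42.]
crate rect ((447.8864440917969, -37.70351028442383), (54.23776626586914, 111.70135498046875), 81.19629669189453)
```

View pics/crop0.png

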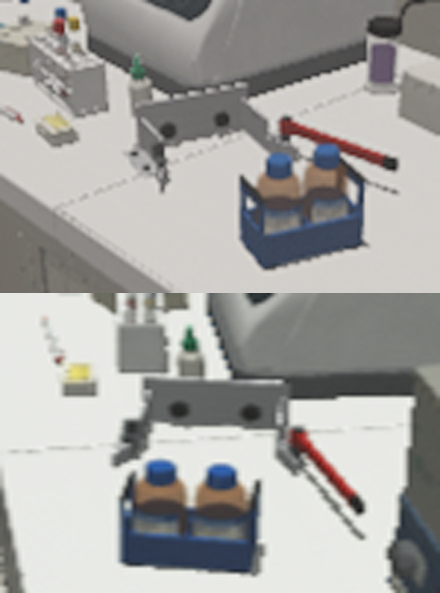

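The enlarged crop shows the bay open towards us with the bar beyond its right side. The crate is slightly skewed, with clear bench on its near side. I swing the arm over and measure with the wrist camera.

>>> shift_gripper(steps=[[-38, -11, 0, 0.072], [-38, -11, 0, 0.072], [-38, -11, 0, 0.072], [-38, -11, 0, 0.072], [-38, -11, 0, 0.072], [-38, -11, 0, 0.072], [-38, -11, 0, 0.072], [-38, -11, 0, 0.072]])

```text
time: 0.82
tcp_pos: [403.3, 355.5, 404.5]
tool_rot: [-3.141, 0.0, 2.24]
wrist_force: [1.0, 0.4, 0.8]
grip_width: 94.2
finger_force: 0.0
```

>>> shift_gripper(steps=[[-38, -11, 2, 0.072], [-38, -11, 2, 0.072], [-38, -11, 2, 0.072], [-38, -11, 2, 0.072], [-38, -11, 2, 0.072], [-38, -11, 0, 0.072], [-38, -11, 0, 0.072], [-30, -11, 0, 0.072]], finger_gap=60)

```text
time: 1.48
tcp_pos: [444.2, 53.1, 394.7]
tool_rot: [3.141, 0.0, 1.662]
wrist_force: [0.6, -0.4, -0.6]
grip_width: 60.3
finger_force: 0.0
```

>>> shift_gripper(steps=[[0, 0, 0, 0], [0, 0, 0, 0]])

```text
time: 1.65
tcp_pos: [444.2, 54.6, 394.8]
tool_rot: [3.141, -0.0, 1.665]
wrist_force: [0.9, 1.9, -0.4]
grip_width: 59.9
finger_force: 0.0
```

Run:
```python
from h import *
c=cam("wrist");cv2.imwrite("pics/w1.png",c["img"][...,::-1]);P=cloud(c)
np.savez("w1.npz",img=c["img"],P=P,K=c["camera_matrix"],pos=c["position"],R=rot(c["orientation"]))
print(c["position"],c["orientation"])
```

```text
[436.59027259 130.83973639 374.69068461] [-0.26925019  0.00041029  0.09327069]
```

View pics/w1.png

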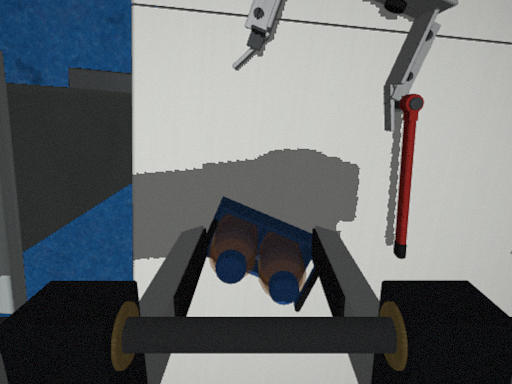

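The wrist view shows the hinge at (413,103), the bar end at (400,250), the caps at (232,267) and (285,286), and only the mouth half of the bay. I take a second place further in to see the whole bay.

>>> shift_gripper(steps=[[38, 0, 0, 0], [38, 0, 0, 0], [38, 0, 0, 0], [0, 0, 0, 0], [0, 0, 0, 0]])

```text
time: 2.12
tcp_pos: [432.7, 172.3, 394.3]
tool_rot: [-3.141, 0.0, 1.674]
wrist_force: [-0.6, 0.0, -0.1]
grip_width: 60.0
finger_force: 0.0
```

Run:
```python
from h import *
c=cam("wrist");cv2.imwrite("pics/w2.png",c["img"][...,::-1]);P=cloud(c)
np.savez("w2.npz",img=c["img"],P=P,K=c["camera_matrix"],pos=c["position"],R=rot(c["orientation"]))
print(c["position"],c["orientation"])
```

```text
[424.49916836 248.5082655  374.1408917 ] [-0.2698819   0.00119908  0.10216554]
```

View pics/w2.png

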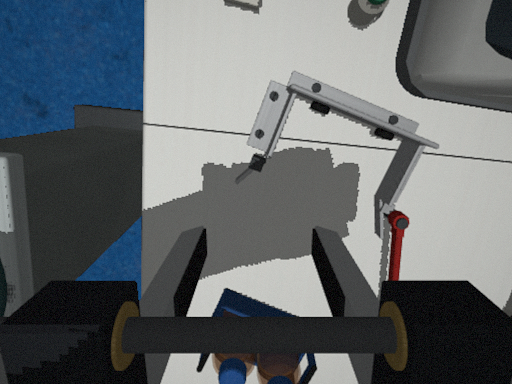

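The second wrist view shows the whole bay: back plate top edge (290,88)–(438,146), keeper post (257,162), hinge (400,222). I now compute all the poses.

Add to h.py:
```python
def ray(d,uv,z):
    K=d["K"];uv=np.atleast_2d(np.array(uv,float));dr=np.c_[(uv[:,0]-K[0,2])/K[0,0],-(uv[:,1]-K[1,2])/K[1,1],-np.ones(len(uv))]@d["R"].T
    return d["pos"]+dr*((z-d["pos"][2])/dr[:,2])[:,None]
def tri(ds,uvs):
    A=np.zeros((3,3));b=np.zeros(3)
    for d,uv in zip(ds,uvs):
        v=ray(d,uv,0)[0]-d["pos"];v/=np.linalg.norm(v);M=np.eye(3)-np.outer(v,v);A+=M;b+=M@d["pos"]
    return np.linalg.solve(A,b)
def ld(n):
    d=dict(np.load(n+".npz"));return d
def redmask(img):
    h=cv2.cvtColor(img,cv2.COLOR_RGB2HSV);return (((h[...,0]<8)|(h[...,0]>172))&(h[...,1]>150)&(h[...,2]>60)).astype(np.uint8)
```

Run:
```python
from h import *
np.set_printoptions(suppress=True,precision=2)
a,b=ld("w1"),ld("w2")
hp=[]
for d in(a,b):
    m=redmask(d["img"]);o=cv2.morphologyEx(m,cv2.MORPH_OPEN,cv2.getStructuringElement(2,(15,15)))
    v,u=np.nonzero(o);print("disk",u.mean(),v.mean(),len(u),"depth z",np.median(d["P"][v,u,2]));hp.append((u.mean(),v.mean()))
    t=m&~cv2.dilate(o,np.ones((9,9)));v,u=np.nonzero(t);p=ray(d,np.c_[u,v],44)
    k=cv2.fitLine(p[:,:2].astype(np.float32),2,0,.01,.01).ravel();print("bar",k,p.min(0),p.max(0),"z",np.median(d["P"][v,u,2]))
print("hinge tri",tri((a,b),hp),[ray(d,p,48) for d,p in zip((a,b),hp)])
print("keeper tri",tri((a,b),[(258,38),(257,162)]),[ray(d,p,45) for d,p in((a,(258,38)),(b,(257,162)))])
# back plate top: points 55..70 high
P=b["P"];q=P[60:170,270:450].reshape(-1,3);q=q[(q[:,2]>54)&(q[:,2]<72)];k=cv2.fitLine(q[:,:2].astype(np.float32),2,0,.01,.01).ravel()
r=cv2.minAreaRect(q[:,:2].astype(np.float32));print("plate",len(q),k,np.median(q[:,2]),r)
# caps
for n,d in(("w1",a),):
    h=cv2.cvtColor(d["img"],cv2.COLOR_RGB2HSV);P=d["P"]
    m=((h[...,0]>100)&(h[...,0]<125)&(h[...,1]>100)&(P[...,2]>98)&(P[...,2]<116)&(P[...,0]>380)).astype(np.uint8)
    m[320:]=0;K,l,s,c=cv2.connectedComponentsWithStats(m)
    for i in range(1,K):
        if s[i,4]>100: print("cap",s[i],c[i],ray(d,c[i],107),P[l==i].mean(0))
    m=((h[...,0]>100)&(h[...,0]<130)&(h[...,1]>90)&(P[...,2]>5)&(P[...,2]<90)&(P[...,0]>350)).astype(np.uint8);m[:190]=0;m[300:]=0
    X=P[m>0];print("crate z",np.percentile(X[:,2],[2,50,98]),cv2.minAreaRect(X[:,:2].astype(np.float32)))
```

```text
disk nan nan 0 depth z nan
bar [  0.13  -0.99 589.26  77.57] [571.66  -0.53  44.  ] [603.77 150.56  44.  ] z 43.41636085733012
disk nan nan 0 depth z nan
bar [  0.16  -0.99 583.99 115.92] [569.74  76.01  44.  ] [593.14 153.22  44.  ] z 43.5223736044035
hinge tri [nan nan nan] [array([[nan, nan, nan]]), array([[nan, nan, nan]])]
keeper tri [429.35 187.46  28.2 ] [array([[430.61, 184.79,  45.  ]]), array([[428.2 , 190.35,  45.  ]])]
plate 1138 [  0.99  -0.11 527.39 251.5 ] 61.953851552890995 ((529.2002563476562, 271.9952087402344), (62.85733413696289, 147.62953186035156), 74.39348602294922)
cap [216 253  30  30 696] [230.2  267.73] [[424.63 -11.41 107.  ]] [424.58 -12.16 105.63]
cap [269 275  30  29 688] [283.7 289.1] [[473.5  -27.91 107.  ]] [473.7  -28.78 105.54]
crate z [ 5.8  31.87 78.75] ((498.56048583984375, -24.988967895507812), (72.53827667236328, 207.73435974121094), 83.20864868164062)<stdin>:7: RuntimeWarning: Mean of empty slice.
  ret = ret.dtype.type(ret / rcount)
  return _methods._mean(a, axis=axis, dtype=dtype,
```

Run:
```python
from h import *
np.set_printoptions(suppress=True,precision=2)
a,b=ld("w1"),ld("w2")
print("hinge",tri((a,b),[(414.5,103),(400.5,222)]),ray(a,(414.5,103),48),ray(b,(400.5,222),48))
P=b["P"];Z=P[...,2]
m=((Z>57)&(Z<66)).astype(np.uint8);m[:65]=0;m[175:]=0;m[:,:275]=0;m[:,445:]=0
m=cv2.morphologyEx(m,cv2.MORPH_OPEN,np.ones((2,2)))
K,l,s,c=cv2.connectedComponentsWithStats(m)
for i in range(1,K):
    if s[i,4]>60:
        v,u=np.nonzero(l==i);p=ray(b,np.c_[u,v],62)[:,:2].astype(np.float32);print("plate",s[i],cv2.minAreaRect(p),cv2.boxPoints(cv2.minAreaRect(p)).ravel())
        k=cv2.fitLine(p,2,0,.01,.01).ravel();print(k,np.arctan2(k[1],k[0]))
# side plates tops 44
m=((Z>40)&(Z<47)).astype(np.uint8);m[:,:230]=0;m[:80]=0;m[215:]=0;m[:,445:]=0;m=m&(1-cv2.dilate(redmask(b["img"]),np.ones((5,5))))
K,l,s,c=cv2.connectedComponentsWithStats(m)
for i in range(1,K):
    if s[i,4]>25:
        v,u=np.nonzero(l==i);p=ray(b,np.c_[u,v],44)[:,:2].astype(np.float32);print("side",s[i],cv2.minAreaRect(p),p.mean(0))
B=b["img"][60:260,230:450,::-1];cv2.imwrite("pics/c2.png",cv2.resize(B,None,fx=3,fy=3,interpolation=cv2.INTER_CUBIC)[:600])
```

```text
hinge [583.08 142.52  42.95] [[581.07 142.36  48.  ]] [[580.43 144.14  48.  ]]
plate [413  66   8  24  64] ((558.4874267578125, 281.1343078613281), (5.108630657196045, 19.903547286987305), 20.944515228271484) [552.54 289.52 559.66 270.93 564.43 272.75 557.32 291.34]
[  0.34  -0.94 558.3  281.19] -1.2207617
plate [291  85 149  65 921] ((522.3733520507812, 243.28460693359375), (4.945568084716797, 147.84950256347656), 74.42076873779297) [450.5  260.76 592.92 221.05 594.25 225.81 451.83 265.52]
[  0.96  -0.27 520.47 243.83] -0.27185985
side [406  80  22  18  66] ((568.5555419921875, 273.3157043457031), (3.7921805381774902, 26.16908836364746), 56.81779098510742) [567.14 274.15]
side [267  90  30  69 316] ((447.4171447753906, 227.67506408691406), (67.91326141357422, 5.484124183654785), 75.92073822021484) [447.71 228.75]
side [387 143  36  64 354] ((575.1600952148438, 192.0003662109375), (67.7574462890625, 6.135761737823486), 74.45648956298828) [575.72 192.45]
side [252 156  14   8  50] ((429.43017578125, 192.73240661621094), (3.4871442317962646, 13.725990295410156), 75.16392517089844) [429.46 192.72]
```

View pics/c2.png

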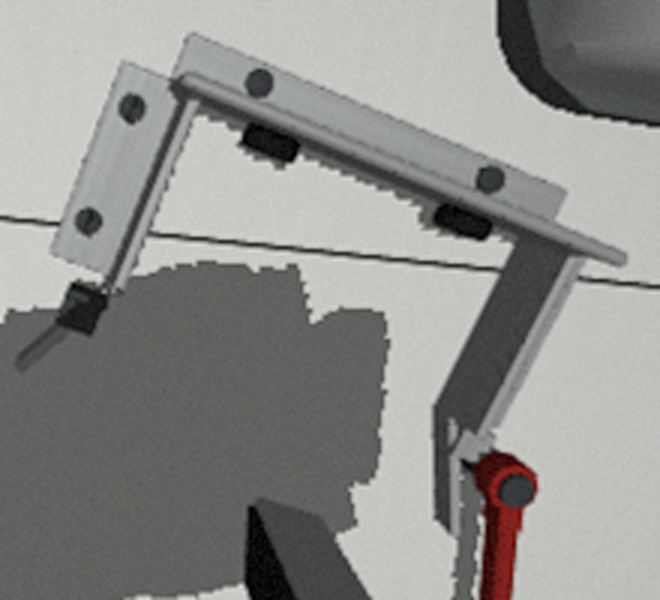

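Estimates: bay origin about (510,204) with yaw 1.30, crate at (449,-20) with yaw 1.245, which is (-232,-1) in the bay frame. The bar is at about q 1.97. Almost a straight push, so I get behind the crate.

>>> shift_gripper(steps=[[0, 0, 0, 0.125], [0, 0, 0, 0.125], [0, 0, 0, 0.124], [-37, 9, 0, 0], [-37, 10, 0, 0], [-37, 9, 0, 0], [-37, 10, 0, 0], [-37, 9, 0, 0]], finger_gap=70)

```text
time: 2.83
tcp_pos: [427.4, -23.7, 394.8]
tool_rot: [3.141, -0.0, 1.294]
wrist_force: [1.6, -0.1, 0.3]
grip_width: 70.3
finger_force: 0.0
```

>>> shift_gripper(steps=[[-37, 10, 0, 0], [-37, 9, 0, 0], [0, 0, 40, 0], [0, 0, 40, 0], [0, 0, 40, 0], [0, 0, 35, 0], [0, 0, 0, 0], [0, 0, 0, 0]])

```text
time: 3.5
tcp_pos: [425.6, -98.5, 239.4]
tool_rot: [-3.139, 0.002, 1.292]
wrist_force: [-0.3, -0.7, 0.9]
grip_width: 69.8
finger_force: 0.0
```

Run:
```python
from h import *
np.set_printoptions(suppress=True,precision=2)
s=arm.read_state();p=s["tcp_pos"];t=1.30;R2=np.array([[np.cos(t),np.sin(t)],[-np.sin(t),np.cos(t)]])
print(p,s["tool_rot"],"in bay",R2@(p[:2]-[509.8,204]))
```

```text
[425.59 -98.51 239.44] [-3.14  0.    1.29] in bay [-314.01    0.22]
```

>>> shift_gripper(steps=[[0, 0, 13, 0], [0, 0, 12, 0], [0, 0, 0, 0], [10, 0, 0, 0], [10, 0, 0, 0], [8, 0, 0, 0], [5, 0, 0, 0], [5, 0, 0, 0]])

```text
time: 4.17
tcp_pos: [436.8, -60.4, 215.3]
tool_rot: [3.14, -0.0, 1.295]
wrist_force: [-0.8, -9.9, 5.6]
grip_width: 69.9
finger_force: 4.7
```

>>> shift_gripper(steps=[[3, 0, 0, 0], [3, 0, 0, 0], [3, 0, 0, 0], [3, 0, 0, 0], [4, 0, 0, 0], [4, 0, 0, 0], [4, 0, 0, 0], [4, 0, 0, 0]])

```text
time: 4.83
tcp_pos: [444.1, -35.4, 215.2]
tool_rot: [3.14, 0.002, 1.292]
wrist_force: [-3.9, -12.9, 11.5]
grip_width: 69.9
finger_force: 7.0
```

Run:
```python
from h import *
np.set_printoptions(suppress=True,precision=2)
c=cam("side");s=cam("scene")
cv2.imwrite("pics/s3.png",np.hstack([cv2.resize(x["img"][130:230,180:300,::-1],(400,333),interpolation=2) for x in(c,s)]))
st=arm.read_state();print(st["wrist_force"],st["ft_torque"],st["tcp_pos"])
```

```text
[-0.49 -6.27  3.72] [-1.43  0.03 -0.21] [444.31 -34.68 215.15]
```

View pics/s3.png

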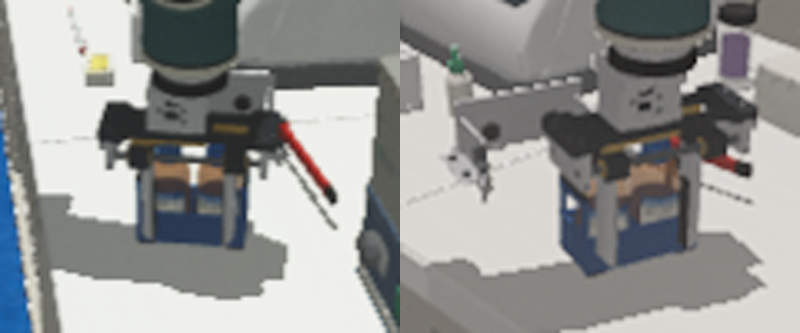

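The fingers sit low against the near wall, inside its ends, and the crate is upright. I continue pushing.

>>> shift_gripper(steps=[[5, 0, 0, 0], [8, 0, 0, 0], [8, 0, 0, 0], [8, 0, 0, 0], [8, 0, 0, 0], [8, 0, 0, 0], [8, 0, 0, 0], [8, 0, 0, 0]])

```text
time: 5.6
tcp_pos: [460.7, 23.5, 215.1]
tool_rot: [3.141, 0.002, 1.292]
wrist_force: [-4.5, -12.3, 9.4]
grip_width: 70.5
finger_force: 6.8
```

>>> shift_gripper(steps=[[8, 0, 0, 0], [8, 0, 0, 0], [8, 0, 0, 0], [8, 0, 0, 0], [8, 0, 0, 0], [6, 0, 0, 0], [4, 0, 0, 0], [0, 0, 0, 0]])

```text
time: 6.27
tcp_pos: [474.6, 72.4, 215.0]
tool_rot: [3.141, 0.001, 1.293]
wrist_force: [0.4, -3.1, 0.8]
grip_width: 70.3
finger_force: 1.4
```

Create look.py:
```python
from h import *
import sys
np.set_printoptions(suppress=True,precision=2)
t=1.30;O=[509.8,204];R2=np.array([[np.cos(t),np.sin(t)],[-np.sin(t),np.cos(t)]])
d=cam("wrist");d.update(P=cloud(d),K=d["camera_matrix"],pos=d["position"],R=rot(d["orientation"]))
np.savez(sys.argv[1]+".npz",img=d["img"],P=d["P"],K=d["K"],pos=d["pos"],R=d["R"])
cv2.imwrite(f"pics/{sys.argv[1]}.png",d["img"][...,::-1])
h=cv2.cvtColor(d["img"],cv2.COLOR_RGB2HSV);P=d["P"]
m=((h[...,0]>100)&(h[...,0]<125)&(h[...,1]>100)&(P[...,2]>98)&(P[...,2]<116)&(P[...,0]>380)).astype(np.uint8)
K,l,s,c=cv2.connectedComponentsWithStats(m);C=[]
for i in range(1,K):
    if s[i,4]>60: q=ray(d,c[i],107)[0];print("cap",s[i],q);C.append(q[:2])
if len(C)==2:
    C=sorted(C,key=lambda q:q[0]);v=C[0]-C[1];print("crate in bay",R2@(np.mean(C,0)-O),"yaw rel",np.arctan2(v[1],v[0])-np.pi/2-t)
st=arm.read_state();print(st["tcp_pos"],st["wrist_force"],"tcp in bay",R2@(st["tcp_pos"][:2]-O),st["tool_rot"][2])
```

```bash
python3 look.py w3
```

```text
cap [ 124  185   97   95 6865] [462.39 118.52 107.  ]
cap [ 302  186   98   94 6872] [510.28 104.83 107.  ]
crate in bay [-95.23  -2.08] yaw rel -0.007694941812265599
[474.5   72.34 214.96] [-0.25 -4.46  2.81] tcp in bay [-136.3    -1.21] 1.293387514568355
```

View pics/w3.png

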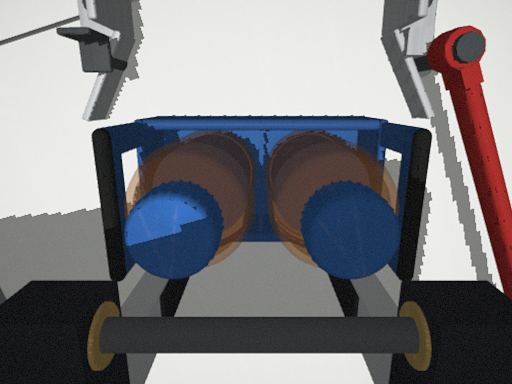

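The crate sits straight in front of the mouth, between the keeper post (97,55) and the hinge (470,45). I check the lateral alignment with these.

Run:
```python
from h import *
d=ld("w3");t=1.3;R2=np.array([[np.cos(t),np.sin(t)],[-np.sin(t),np.cos(t)]])
for p,z in(((469,46),48),((97,55),45),((128,15),44),((389,12),44)):print(p,R2@(ray(d,p,z)[0][:2]-[509.8,204]))
```

```text
(469, 46) [-39.4218452  -86.12539711]
(97, 55) [-41.31305103  64.95605065]
(128, 15) [-26.27873798  50.87428513]
(389, 12) [-25.95820392 -54.23170393]
```

>>> shift_gripper(steps=[[6, 0, 0, 0], [8, 0, 0, 0], [8, 0, 0, 0], [8, 0, 0, 0], [8, 0, 0, 0], [8, 0, 0, 0], [8, 0, 0, 0], [8, 0, 0, 0]])

```text
time: 6.98
tcp_pos: [491.3, 131.2, 214.9]
tool_rot: [3.142, 0.002, 1.292]
wrist_force: [-3.4, -13.1, 10.4]
grip_width: 70.0
finger_force: 6.5
```

>>> shift_gripper(steps=[[7, 0, 0, 0], [5, 0, 0, 0], [4, 0, 0, 0], [3, 0, 0, 0], [2, 0, 0, 0], [2, 0, 0, 0], [0, 0, 0, 0], [0, 0, 0, 0]])

```text
time: 7.65
tcp_pos: [497.6, 153.4, 214.9]
tool_rot: [3.141, 0.002, 1.293]
wrist_force: [-2.2, -8.4, 7.1]
grip_width: 70.0
finger_force: 4.7
```

```bash
python3 look.py w4
```

```text
cap [ 124  186   97   94 6869] [485.33 199.34 107.  ]
cap [ 302  186   98   94 6879] [533.25 185.63 107.  ]
crate in bay [-11.23  -2.59] yaw rel -0.007990079768065206
[497.55 153.34 214.89] [-2.06 -8.82  6.61] tcp in bay [-52.09  -1.75] 1.292730317856914
```

>>> shift_gripper(steps=[[2, 0, 0, 0], [2, 0, 0, 0], [2, 0, 0, 0], [2, 0, 0, 0], [0, 0, 0, 0]])

```text
time: 8.12
tcp_pos: [499.8, 161.1, 214.9]
tool_rot: [3.142, 0.002, 1.293]
wrist_force: [-2.5, -8.8, 7.7]
grip_width: 70.2
finger_force: 4.6
```

>>> shift_gripper(steps=[[1, 0, 0, 0], [1, 0, 0, 0], [1, 0, 0, 0], [1, 0, 0, 0], [0, 0, 0, 0]])

```text
time: 8.53
tcp_pos: [500.8, 164.7, 214.9]
tool_rot: [-3.141, 0.002, 1.293]
wrist_force: [-4.1, -11.4, 8.0]
grip_width: 70.1
finger_force: 5.4
```

>>> shift_gripper(steps=[[1, 0, 0, 0], [1, 0, 0, 0], [0, 0, 0, 0]])

```text
time: 8.78
tcp_pos: [501.3, 166.6, 214.9]
tool_rot: [-3.141, 0.002, 1.293]
wrist_force: [-3.9, -10.4, 8.4]
grip_width: 70.0
finger_force: 5.5
```

>>> shift_gripper(steps=[[1, 0, 0, 0], [1, 0, 0, 0], [0, 0, 0, 0]])

```text
time: 9.03
tcp_pos: [501.9, 168.5, 214.9]
tool_rot: [-3.141, 0.002, 1.293]
wrist_force: [-2.9, -10.5, 8.3]
grip_width: 70.1
finger_force: 5.5
```

>>> shift_gripper(steps=[[1, 0, 0, 0], [1, 0, 0, 0], [0, 0, 0, 0]])

```text
time: 9.28
tcp_pos: [502.2, 169.3, 214.8]
tool_rot: [-3.141, 0.004, 1.292]
wrist_force: [-6.7, -19.2, 14.6]
grip_width: 69.9
finger_force: 10.3
```

```bash
python3 look.py w5
```

```text
cap [ 124  187   97   94 6878] [489.78 214.84 107.  ]
cap [ 302  187   98   94 6887] [537.65 201.14 107.  ]
crate in bay [ 4.89 -2.7 ] yaw rel -0.007860958128355522
[502.23 169.2  214.85] [ -7.06 -19.07  14.67] tcp in bay [-35.55  -2.01] 1.2917100209496057
```

>>> shift_gripper(steps=[[1, 0, 0, 0], [1, 0, 0, 0], [0, 0, 0, 0]])

```text
time: 9.58
tcp_pos: [502.5, 169.7, 214.8]
tool_rot: [-3.14, 0.006, 1.291]
wrist_force: [-10.6, -29.8, 22.0]
grip_width: 70.1
finger_force: 15.9
```

>>> shift_gripper(steps=[[0, 0, 0, 0], [0, 0, 0, 0]])

```text
time: 9.75
tcp_pos: [502.5, 169.7, 214.8]
tool_rot: [-3.14, 0.006, 1.291]
wrist_force: [-11.4, -29.6, 21.7]
grip_width: 70.2
finger_force: 15.7
```

```bash
python3 look.py w6
```

```text
cap [ 123  188   98   94 6889] [489.8  214.89 107.  ]
cap [ 302  188   98   94 6902] [537.67 201.21 107.  ]
crate in bay [ 4.96 -2.71] yaw rel -0.007646465053105844
[502.52 169.7  214.83] [-11.19 -30.42  22.22] tcp in bay [-35.    -2.16] 1.2907835170609192
```

View pics/w6.png

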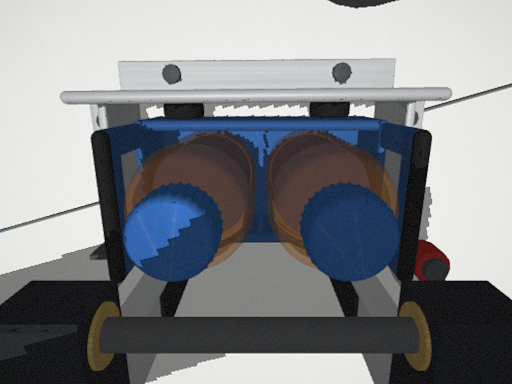

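The crate stands home with its front wall on both bumpers (184,108) and (328,108), square and upright. I back off and check the clearance beyond the bar.

>>> shift_gripper(steps=[[-4, 0, 0, 0], [-10, 0, 0, 0], [-15, 0, 0, 0], [-20, 0, 0, 0], [-25, 0, 0, 0], [0, 0, -25, 0], [0, 0, -40, 0], [0, 0, -40, 0]])

```text
time: 10.47
tcp_pos: [482.0, 100.7, 320.3]
tool_rot: [-3.14, 0.002, 1.292]
wrist_force: [0.8, 0.4, 0.0]
grip_width: 69.8
finger_force: 0.0
```

>>> shift_gripper(steps=[[0, 0, -35, 0], [0, 0, -30, 0], [0, 0, 0, 0]], finger_gap=0)

```text
time: 10.72
tcp_pos: [483.5, 101.2, 389.7]
tool_rot: [3.137, -0.005, 1.293]
wrist_force: [0.6, -0.2, 0.0]
grip_width: 53.6
finger_force: 0.0
```

```bash
python3 look.py w7
```

Run:
```python
from h import *
for n in("scene0","side0","w1","w2"):
    P=np.load(n+".npz")["P"].reshape(-1,3)
    for y0 in range(-160,240,40):
        q=P[(P[:,0]>560)&(P[:,1]>=y0)&(P[:,1]<y0+40)&(P[:,2]>90)&(P[:,2]<330)]
        if len(q)>5: print(n,y0,"min x",np.percentile(q[:,0],1).round(),"zmax",q[:,2].max().round())
```

```text
cap [ 204   39   37   39 1117] [488.07 211.98 107.  ]
cap [ 274   39   37   40 1124] [537.52 197.77 107.  ]
crate in bay [ 1.64 -2.65] yaw rel -0.00908711372765203
[482.98 101.58 387.08] [ 0.76  0.95 -0.84] tcp in bay [-105.86   -1.55] 1.2938578419017994
scene0 -160 min x 598.0 zmax 330.0
scene0 -120 min x 755.0 zmax 330.0
scene0 -80 min x 946.0 zmax 330.0
scene0 -40 min x 943.0 zmax 330.0
scene0 0 min x 944.0 zmax 330.0
scene0 40 min x 953.0 zmax 330.0
scene0 80 min x 944.0 zmax 329.0
scene0 120 min x 943.0 zmax 329.0
scene0 160 min x 795.0 zmax 330.0
scene0 200 min x 798.0 zmax 330.0
side0 -160 min x 600.0 zmax 330.0
side0 -120 min x 813.0 zmax 330.0
side0 -80 min x 944.0 zmax 330.0
side0 -40 min x 946.0 zmax 330.0
side0 0 min x 945.0 zmax 329.0
side0 40 min x 979.0 zmax 329.0
side0 80 min x 945.0 zmax 330.0
side0 120 min x 943.0 zmax 330.0
side0 160 min x 800.0 zmax 329.0
side0 200 min x 801.0 zmax 330.0
```

Run:
```python
from h import *
np.set_printoptions(suppress=True,precision=2)
d=ld("w7");m=redmask(d["img"]);v,u=np.nonzero(m);p=ray(d,np.c_[u,v],44);k=cv2.fitLine(p[:,:2].astype(np.float32),2,0,.01,.01).ravel()
print(k,p.min(0),p.max(0))
```

```text
[  0.13  -0.99 590.2   79.73] [573.94  -0.66  44.  ] [603.78 151.17  44.  ]
```

View pics/w7.png

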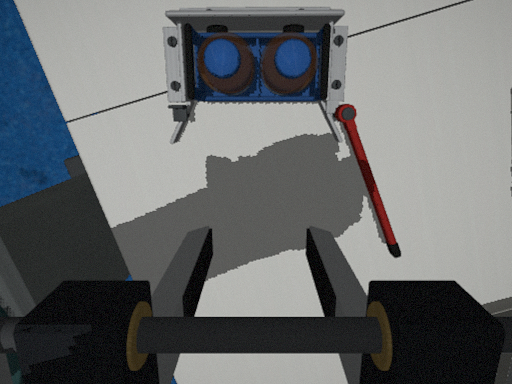

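The crate touches both bumpers (216,28) and (293,28). The bar is still open, running from (347,113) to (395,250), with free bench beyond it. I move the closed fingers to its outer side.

>>> shift_gripper(steps=[[-4, 40, 0, 0], [-4, 40, 0, 0], [-5, 40, 0, 0], [-5, 40, 0, 0], [0, 0, 0, 0]], finger_gap=0)

```text
time: 11.18
tcp_pos: [635.5, 37.1, 382.3]
tool_rot: [3.141, 0.004, 1.29]
wrist_force: [1.5, -0.5, -0.1]
grip_width: 16.2
finger_force: 0.0
```

>>> shift_gripper(steps=[[0, 0, 40, 0], [0, 0, 40, 0], [0, 0, 40, 0], [0, 0, 30, 0], [0, 0, 12, 0], [0, 0, 0, 0], [0, 0, 0, 0]])

```text
time: 11.77
tcp_pos: [631.9, 40.7, 223.1]
tool_rot: [-3.141, 0.001, 1.293]
wrist_force: [0.2, 0.1, -0.1]
grip_width: 0.2
finger_force: 0.0
```

Run:
```python
from h import *
t=1.30;O=[511.1,208.3];R2=np.array([[np.cos(t),np.sin(t)],[-np.sin(t),np.cos(t)]])
s=arm.read_state();b=R2@(s["tcp_pos"][:2]-O);print("bay",b,"hinge rel",b-[-42,-86],s["tool_rot"])
```

```text
bay [-129.21949434 -161.2663095 ] hinge rel [-87.21949434 -75.2663095 ] [-3.14145625e+00  5.60187675e-04  1.29327038e+00]
```

>>> shift_gripper(steps=[[-7, -14, 0, 0], [-4, -11, 0, 0], [-4, -11, 0, 0], [-4, -11, 0, 0], [-4, -11, 0, 0], [0, 0, 0, 0]])

```text
time: 12.27
tcp_pos: [569.1, 34.7, 224.8]
tool_rot: [3.14, -0.002, 1.293]
wrist_force: [-0.1, 0.1, 0.5]
grip_width: 0.5
finger_force: 0.0
```

>>> shift_gripper(steps=[[0, -9, 0, 0], [0, -10, 0, 0], [0, -9, 0, 0], [0, -10, 0, 0], [4, -10, 0, 0], [4, -10, 0, 0], [4, -10, 0, 0], [4, -10, 0, 0]])

```text
time: 12.93
tcp_pos: [498.2, 72.5, 222.6]
tool_rot: [-3.142, 0.0, 1.294]
wrist_force: [1.2, -0.8, 0.5]
grip_width: 0.1
finger_force: 0.4
```

>>> shift_gripper(steps=[[8, -8, 0, 0], [8, -8, 0, 0], [8, -8, 0, 0], [8, -8, 0, 0], [7, -3, 0, 0], [7, -3, 0, 0], [0, 0, 0, 0]])

```text
time: 13.52
tcp_pos: [475.0, 128.0, 222.6]
tool_rot: [-3.141, -0.0, 1.296]
wrist_force: [-0.6, 0.2, 0.3]
grip_width: 0.7
finger_force: 0.0
```

Run:
```python
from h import *
t=1.30;O=[511.1,208.3];R2=np.array([[np.cos(t),np.sin(t)],[-np.sin(t),np.cos(t)]])
s=arm.read_state();b=R2@(s["tcp_pos"][:2]-O);print("hinge rel",b-[-42,-86],s["tool_rot"])
```

```text
hinge rel [-44.99139695  99.28967094] [-3.14133505e+00 -2.17229883e-04  1.29569787e+00]
```

Create bar.py:
```python
from h import *
import sys
t=1.30;O=np.array([511.1,208.3]);R2=np.array([[np.cos(t),np.sin(t)],[-np.sin(t),np.cos(t)]])
for n in("side","scene","wrist"):
    c=cam(n);P=cloud(c);m=redmask(c["img"])>0;q=P[m&(P[...,2]>22)&(P[...,2]<56)];b=(q[:,:2]-O)@R2.T
    b=b[(b[:,0]>-220)&(b[:,0]<0)&(abs(b[:,1])<180)]
    cv2.imwrite(f"pics/{sys.argv[1]}{n}.png",c["img"][...,::-1])
    if len(b)>8:
        k=cv2.fitLine(b.astype(np.float32),2,0,.01,.01).ravel();print(n,len(b),b.min(0),b.max(0),"q",np.arctan2(-k[0]*np.sign(k[1]),abs(k[1])))
st=arm.read_state();print("tcp hinge rel",R2@(st["tcp_pos"][:2]-O)-[-42,-86],st["wrist_force"])
```

```bash
python3 bar.py b1
```

```text
side 73 [-84.2791961  -92.00033515] [-43.32212112  46.70823845] q 0.24876815
wrist 6034 [-83.23247515 -94.66797195] [-35.29713832  53.56096481] q 0.26167247
tcp hinge rel [-46.77521698  98.45913575] [0.14800741 0.60345068 0.7769227 ]
```

The bar is at about 0.26 and following the fingers. I close it the rest of the way.

>>> shift_gripper(steps=[[7, -2, 0, 0], [6, -2, 0, 0], [6, -1, 0, 0], [5, -1, 0, 0], [3, 0, 0, 0], [2, 0, 0, 0], [0, 0, 0, 0]])

```text
time: 14.25
tcp_pos: [477.3, 156.3, 222.6]
tool_rot: [-3.142, 0.0, 1.294]
wrist_force: [0.8, 0.5, -0.5]
grip_width: 0.4
finger_force: 0.0
```

>>> shift_gripper(steps=[[2, 0, 0, 0], [1, 0, 0, 0], [1, 0, 0, 0], [0, 0, 0, 0]])

```text
time: 14.58
tcp_pos: [478.3, 159.0, 222.6]
tool_rot: [-3.141, 0.001, 1.293]
wrist_force: [-2.0, -4.9, 2.6]
grip_width: 0.6
finger_force: 2.8
```

```bash
python3 bar.py b2
```

```text
side 73 [-59.18506602 -91.93906424] [-38.76117107  50.5169835 ] q -0.02377792
wrist 4960 [-52.09302179 -95.04066532] [-34.80931185  57.32142361] q -0.0029243985
tcp hinge rel [-14.33499632 104.45352479] [-2.28640895 -5.57685143  3.33883992]
```

Force is building at the stop. I press slightly more, then release and recheck the bar.

>>> shift_gripper(steps=[[1, 0, 0, 0], [1, 0, 0, 0], [0, 0, 0, 0]])

```text
time: 14.98
tcp_pos: [478.5, 159.6, 222.5]
tool_rot: [-3.14, 0.003, 1.292]
wrist_force: [-6.5, -15.5, 9.2]
grip_width: 0.5
finger_force: 8.2
```

>>> shift_gripper(steps=[[-3, 0, 0, 0], [-8, 0, 0, 0], [-15, 0, 0, 0], [-30, 0, 0, 0], [-38, 0, 0, 0], [0, 0, -35, 0], [0, 0, -40, 0], [0, 0, -40, 0]])

```text
time: 15.65
tcp_pos: [452.8, 69.5, 338.7]
tool_rot: [-3.14, 0.002, 1.291]
wrist_force: [0.8, 1.2, 0.6]
grip_width: 0.5
finger_force: 0.0
```

>>> shift_gripper(steps=[[0, 0, -40, 0], [0, 0, 0, 0], [0, 0, 0, 0]])

```text
time: 15.9
tcp_pos: [453.4, 71.0, 379.4]
tool_rot: [3.139, -0.004, 1.294]
wrist_force: [0.7, -0.8, 0.4]
grip_width: 0.6
finger_force: 0.0
```

```bash
python3 bar.py b3; python3 look.py w8
```

```text
side 123 [-60.12405414 -92.08216536] [-33.44946664  54.05666472] q -0.010703758
scene 20 [-48.39218854 -68.17428451] [-41.10093533  57.57707076] q 0.00094421307
wrist 1548 [-52.71284894 -94.55401671] [-36.21452618  57.51545925] q -0.0018329183
tcp hinge rel [-105.74344374  105.43745357] [-0.94464099 -0.33585762 -0.31017934]
cap [233   0  39  18 508] [485.33 203.59 107.  ]
cap [310   0  39  18 517] [534.23 189.63 107.  ]
crate in bay [-7.13 -1.96] yaw rel -0.007349299471643755
[452.91  71.14 376.67] [ 0.46 -0.66 -0.32] tcp in bay [-143.24   19.27] 1.293693554854982
```

View pics/w8.png

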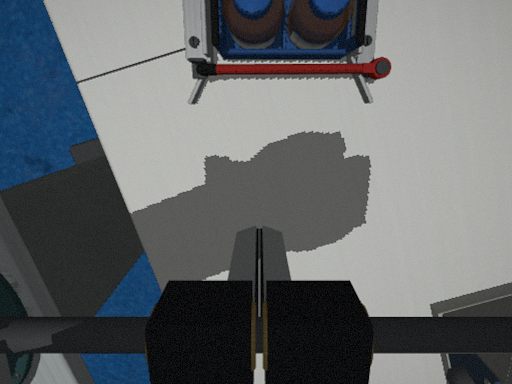

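The bar lies closed across the mouth, from hinge (382,68) to keeper (203,69), parallel to the crate wall and with the 8 mm gap. The caps are cut off at the image edge, so that crate reading is biased. The crate was seen touching both bumpers in the previous view.

```bash
python3 -c "
from rig import arm
print(arm.sign_off())"
```

```text
the job is handed in; nothing more can be done
None
```

The crate was seen home and square against both bumpers, the red bar measures closed (within about 0.01 rad), nothing else on the bench was touched as far as I saw, and the job is handed in; no verdict came back.

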